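# Stack the notched carry tray on its keyed bottom tray

### The arm

A 7-joint arm with a two-finger parallel gripper is mounted at the origin on the work surface. World frame = base frame: x ahead of the robot, y to its left, z up, the work surface at z = 0. Lengths are in m, angles in degrees, forces in N, time in s.
With the tool pointing down it reaches from about 0.425 to 0.875 m from the base axis. Payload 4.7 kg.
Tool frame: the origin (TCP) lies between the finger pads; the fingertips stand 8 mm ahead of it and the grasp point (between the pads) lies 11 mm behind it; z points along the fingers, y is the line along which they close (so a half turn about z gives the same grasp; the last joint's range is limited). The gripper opens to 87 mm and grips with 3 to 60 N. Pads are 19 mm wide; open, the fingers measure 117 mm over their backs; the gripper's body (75 mm by 190 mm) begins 51 mm behind the grasp point.
Start: joints at [78.1, 18.392, -4.016, 83.108, 1.295, 78.541, -3.26], TCP at [0.143, -0.634, 0.231] pointing down, gripper open.
Joint ranges: [-163.93, 163.93], [-17.29, 119.83], [-79.2, 71.16], [3.27, 140.29], [-89.18, 269.18], [5.43, 117.66], [-154.24, 154.24]. Speed limits (degrees/s): [147.25, 147.25, 180, 180, 180, 180, 180].

### API

Orientations are given as [roll, pitch, yaw] about the fixed x, y, z axes, in that order (R = Rz(yaw) Ry(pitch) Rx(roll)).
In Python, from cell import env, viewer gives the robot as it stands. The module is installed in compiled form; this text tells all that it offers.
- The arm moves only by the tool arm_command, never from a script. Its argument "series" is a list of rows, each a list of 2 entries, a list of its own where there are three numbers: the shift along the tool's x, y, z in mm, then the turn about the tool's z in rad. A call has exactly 5 rows; each row is the pose to reach, as a shift and turn from the pose commanded when the call began, along the tool's axes at that moment; what a row does not reach only later rows make up. A row lasts 1/10 s, in which the tool goes at most 50 mm and 8.59 degrees, less where a joint would pass 70% of its speed; a pose out of reach is approached as far as the arm can. A call with a gripper value outside its range is refused whole. "grip" is the gripper command: -1 is fully open, 1 is shut, values between are in proportion, set as the call begins (left out, the last holds). The fingers move at their own pace and stop on an object; "grip_force" is the grip in N (left out, the last holds). Time passes only in rows, so rows that repeat a pose let the fingers close, or fill a call up. It gives the time, the measured TCP pose, the force, the opening and the grip force at its end, in the units of the state.
- env.get_obs(): the state, without advancing time (a new reading comes with each control period).
- viewer.read_camera(name): name is "scene" or "top"; returns (picture, depth): 420x560x3 uint8, blue, green, red; 420x560 float32, m along the optical axis (not along the pixel's ray), 0 where there is no reading.
- viewer.calibration(name): a dict with "K" (3x3 intrinsics, pixels), "dist" ([k1, k2, p1, p2, k3] as OpenCV has them; the pictures are not rectified), "T" (4x4, takes a point from camera to world coordinates). Camera axes: x right, y up, looking along -z (the intrinsics and any distortion apply to the point x, -y, -z); pixel columns grow to the right and rows downward; lengths in m; the calibration is good to about 2 mm. A picture is of the moment at which its call begins. calibration takes no time and is no camera call.
- env.sign_off(): hands the job in; it is judged then, once.
The state is a dict: "time_s": time; "qpos": joint angles; "joint_velocities": joint speeds; "effort": joint torques, N m; "tool_pos": TCP position; "tool_rot": TCP orientation; "force": force on the tool from outside, world axes, zero at the start; "wrist_torque": the same for the moment, N m; "grip_width": finger opening in m; "grasp_force": force on a finger pad.
Only numpy, scipy, OpenCV 4.12 (cv2) and the standard library are available. Lean on these libraries where they do the work, as an engineer would, in place of code of your own. Each camera call takes 0.05 s, during which the arm holds its last target. There are 200 camera calls.

### The job

Pick up the carry tray that has the notch in one end and stack it on the bottom tray, the notch over the upright key, so that it sits flat on the rim with the edges of the two trays lined up. Lower it gently rather than dropping it, then let go. Do not shift the bottom tray or the other carry tray, the one without a notch.

Things in the scene. Friction and masses are not known exactly. Their poses are not given: they have to be found in the camera images.
- bottom_tray: Light grey plastic open box, loose, 0.6 kg, 130 (x) x 96 (y) mm, flat rim 40 high, walls 5, steel discs inside, no grip. An upright key, 18 (x) x 20 (y) mm, stands inside its +x end, centred 51 mm from the middle, top 66 above the desk (26 above the rim). Origin: centre of underside; x towards the key, z up. A stacked tray's underside lies 40 mm above this origin.
- notched_tray: Light grey plastic tray of keyring blanks, loose, 0.25 kg, 130 (x) x 96 (y) mm, walls 28 high. Notch through its full height, open at the +x end, 50 wide, 38 deep. Grip: upright rib along x on the centre line, 12 thick, x = -35 to 23, top 66 above the underside; pinch it across y. Origin: centre of the 130 x 96 outline, on the underside; x towards the notch, z up. Stacks with origin and yaw as the bottom tray's.
- notch (a point): Point on the notched carry tray, in the notch, level with its underside and 51 mm from its origin along its +x: the middle of the key lies here when the trays are lined up. Axes as the tray's.
- plain_tray: The other carry tray, to be left alone: same plastic, outline, walls and grip rib, but a full rectangle without a notch. Origin: centre of the underside; x along the length, z up.

How it is judged (in metres and radians):
At the end, for the whole second after the job is handed in: The notched carry tray rests flat (within 3 degrees) and still on the rim of the bottom tray, its underside 36 to 44 mm above the bottom tray's underside, notch at the key's end with the key in it, centres within 15 mm sideways and lengths within 11 degrees (horizontal distance between notched_tray and bottom_tray below 0.015 m and x of notch in the frame of bottom_tray above 0.03 m and angle between the x axis of notched_tray and the x axis of bottom_tray, either way round below 0.2 rad and z of notched_tray in the frame of bottom_tray between 0.036 and 0.044 m and height (world z) of notched_tray below 0.045 m and angle between notched_tray's own z axis and vertical below 0.06 rad and contact force between notched_tray and bottom_tray above 0.5 N and linear speed of notched_tray below 0.02 m/s and angular speed of notched_tray below 0.1 rad/s); the robot touches nothing.
It fails at once if the bottom tray is shifted by more than 40 mm (distance of bottom_tray from where it was at the start of the episode above 0.04 m).
It fails at once if the carry tray without a notch is shifted by more than 30 mm (distance of plain_tray from where it was at the start of the episode above 0.03 m).
It fails at once if the notched tray is dropped or thrown (faster than 0.6 m/s with no finger on it) (linear speed of notched_tray above 0.6 m/s and contact force between notched_tray and the fingers below 0.05 N).
It also fails if it takes over 38 s, if anything falls off the work surface, if the arm or the gripper's body presses on something with over 40 N, if the wrist force passes 120 N, or if a joint passes its speed limit or range.

## Working session

There is one attempt and no reset: what is moved stays moved. The work goes in short steps, Python scripts to look and compute and a tool call to move; the robot and the scene stay as the last step left them, time stands still between calls to the robot, and variables do not carry over. Pictures are saved under pics/ and viewed, at most 10 in all, crops included, and the job is handed in when it is done.

Besides the shell and the picture viewer there is one more tool, called after ">>>" as name([rows], argument=value, ...), one row to a line, values as JSON. arm_command: Moves the arm, as the interface text tells. Its arguments: {"type":"object","properties":{"series":{"type":"array"},"grip":{"type":"number"},"grip_force":{"type":"number"}},"required":["series"]}

```bash
mkdir -p pics; cat > h.py <<'E'
import numpy as np, cv2
from cell import env, viewer
def look(n):
    im,d=viewer.read_camera(n); return im,d,viewer.calibration(n)
def cloud(d,c):
    h,w=d.shape
    u,v=np.meshgrid(np.arange(w),np.arange(h))
    p=cv2.undistortPoints(np.stack([u,v],-1).reshape(-1,1,2).astype(np.float64),np.array(c["K"]),np.array(c["dist"])).reshape(h,w,2)
    P=np.stack([p[...,0]*d,-p[...,1]*d,-d,np.ones_like(d)],-1)@np.array(c["T"]).T
    P=P[...,:3]; P[d==0]=np.nan
    return P
E
python3 - <<'E'
from h import *
for n in("top","scene"):
    im,d,c=look(n); cv2.imwrite(f"pics/{n}0.png",im); np.save(n,cloud(d,c)); print(n,np.array(c["T"])[:3,3],(d==0).mean())
o=env.get_obs(); print(o["time_s"],o["tool_pos"],o["tool_rot"],o["grip_width"])
E
```

```text
top [ 0.43577946 -0.00798398  0.86172639] 0.004128401360544218
scene [1.21127447 0.1016411  0.64135824] 0.0038392857142857144
0.1 [ 0.14287769 -0.63361449  0.22956012] [-1.79901060e+02  3.56039335e-03  1.27121929e+01] 0.08666198391092249
```

View pics/top0.png

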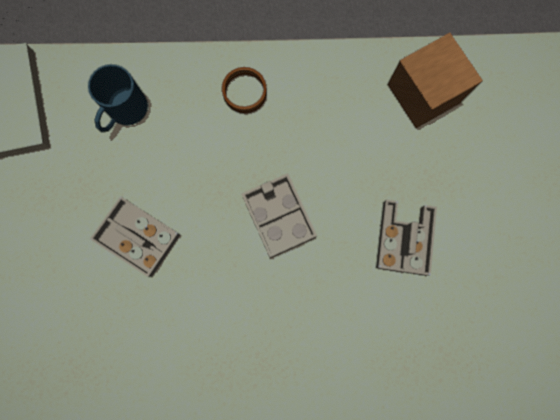

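View pics/scene0.png

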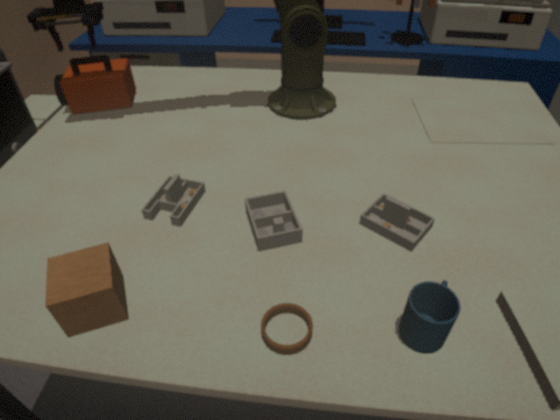

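The top view shows the bottom tray at about (279,216), with its key at (267,190). The notched tray is at (406,238) with its notch towards the top of the picture, and the plain tray is at (137,237). Next I measure them in world coordinates.

```bash
cat >> h.py <<'E'
def rect(P,box,zlo,zhi):
    # minAreaRect of points in height band within pixel box (u0,u1,v0,v1): mm, degrees
    Q=P[box[2]:box[3],box[0]:box[1]].reshape(-1,3); Q=Q[(Q[:,2]>zlo)&(Q[:,2]<zhi)]
    r=cv2.minAreaRect((Q[:,:2]*1000).astype(np.float32))
    (cx,cy),(w,h),a=r
    if w<h: w,h,a=h,w,a+90
    a=(a+90)%180-90
    return np.round([cx,cy,w,h,a,len(Q),np.median(Q[:,2])*1000],1)
E
python3 - <<'E'
from h import *
P=np.load("top.npy"); 
print("desk",np.nanmedian(P[300:400,100:450,2]))
for n,b in dict(bot=(230,330,165,270),notch=(360,450,190,290),plain=(80,195,190,285)).items():
    Q=P[b[2]:b[3],b[0]:b[1],2]; print(n,np.nanpercentile(Q,[50,90,99,99.8]).round(4))
    for z in((.012,.05),(.018,.034),(.034,.046),(.05,.08),(.06,.072)):
        try: print(z,rect(P,b,*z))
        except Exception as e: print(z,"none")
E
```

```text
desk -0.0009905173244682541
bot [0.0003 0.0249 0.0616 0.0661]
(0.012, 0.05) [ 576.3  -11.5  130.6   96.3   22.8 1105.    37.5]
(0.018, 0.034) [575.5 -10.7 129.5  94.1  22.9 312.   28.3]
(0.034, 0.046) [576.3 -11.5 130.6  96.2  22.9 709.   38.9]
(0.05, 0.08) [622.6   8.1  20.   17.3 -68.4 122.   64.6]
(0.06, 0.072) [622.7   8.1  19.9  17.3 -66.6 108.   64.8]
notch [0.0002 0.0258 0.0653 0.0668]
(0.012, 0.05) [ 528.9 -252.2  132.5   99.3   -9.8 1265.    25.6]
(0.018, 0.034) [ 528.9 -252.2  132.5   99.3   -9.8  960.    26.1]
(0.034, 0.046) [ 522.7 -245.9   59.4    9.4   -1.5   59.    39.9]
(0.05, 0.08) [ 522.4 -251.3   59.8   12.6   -9.8  290.    64.4]
(0.06, 0.072) [ 522.4 -251.3   59.8   12.6   -9.8  236.    64.8]
plain [0.0003 0.0199 0.0652 0.0668]
(0.012, 0.05) [ 544.8  258.7  133.8   98.    56.5 1000.    26.1]
(0.018, 0.034) [544.8 258.7 133.8  98.   56.5 819.   26.4]
(0.034, 0.046) [543.7 246.9  55.    9.9  43.6  25.   39.8]
(0.05, 0.08) [540.5 252.2  58.4  13.5  55.5 265.   64.8]
(0.06, 0.072) [540.6 252.5  57.8  13.5  55.5 245.   64.9]
```

```bash
cat >> h.py <<'E'
def move(x,y,z,yaw):
    # mm, deg -> tool shift and turn from the present pose (tool down)
    o=env.get_obs(); y0=np.radians(o["tool_rot"][2]); d=np.array([x,y,z])-np.array(o["tool_pos"])*1000
    c,s=np.cos(y0),np.sin(y0); t=(yaw-o["tool_rot"][2]+180)%360-180
    print("shift",np.round([c*d[0]+s*d[1],s*d[0]-c*d[1],-d[2]],1),"turn",round(-np.radians(t),3))
E
python3 - <<'E'
from h import *
for n,b in dict(top=(360,450,190,290),scene=(130,215,165,235)).items():
    P=np.load(n+".npy")[b[2]:b[3],b[0]:b[1]].reshape(-1,3)
    Q=(P[(P[:,2]>.06)&(P[:,2]<.07)]*1000).astype(np.float32)
    l=cv2.fitLine(Q[:,:2],cv2.DIST_HUBER,0,.01,.01).ravel(); m=np.median(Q,0)
    print(n,len(Q),np.degrees(np.arctan2(l[1],l[0])),l[2:],cv2.minAreaRect(Q[:,:2]))
move(523,-251,140,-9)
E
```

```text
Traceback (most recent call last):
cv2.error: OpenCV(4.12.0) /io/opencv/modules/imgproc/src/convhull.cpp:143: error: (-215:Assertion failed) total >= 0 && (depth == CV_32F || depth == CV_32S) in function 'convexHull'
```

>>> arm_command([
  [[34,-22,0],0.03],
  [[68,-44,0],0.07],
  [[102,-66,0],0.1],
  [[136,-88,0],0.14],
  [[170,-110,0],0.18],
], grip=0.0, grip_force=20)

```text
time_s: 0.6
tool_pos: [0.2854, -0.4878, 0.2301]
tool_rot: [-180.0, 0.0, 2.3]
force: [0.6, 0.1, -0.1]
grip_width: 0.0551
grasp_force: 0.0
```

```bash
python3 - <<'E'
from h import *
for n,b in dict(top=(360,450,190,290),scene=(130,215,165,235)).items():
    P=np.load(n+".npy")[b[2]:b[3],b[0]:b[1]].reshape(-1,3)
    Q=np.ascontiguousarray((P[(P[:,2]>.06)&(P[:,2]<.07)]*1000)[:,:2].astype(np.float32))
    l=cv2.fitLine(Q,cv2.DIST_HUBER,0,.01,.01).ravel()
    print(n,len(Q),np.degrees(np.arctan2(l[1],l[0])),l[2:],cv2.minAreaRect(Q))
move(523,-251,140,-9)
E
```

```text
top 236 -8.826726 [ 522.3337  -250.76842] ((522.37548828125, -251.27944946289062), (12.602377891540527, 59.78300094604492), 80.15072631835938)
scene 116 -11.18262 [ 524.01355 -247.89519] ((522.58154296875, -249.56686401367188), (14.483936309814453, 59.187767028808594), 80.93514251708984)
shift [ 246.9 -227.1   90.1] turn 0.197
```

>>> arm_command([
  [[30,-27,5],0.04],
  [[60,-54,15],0.08],
  [[90,-82,25],0.12],
  [[120,-110,35],0.16],
  [[150,-138,45],0.2],
])

```text
time_s: 1.1
tool_pos: [0.4294, -0.3438, 0.1849]
tool_rot: [180.0, 0.0, -9.2]
force: [0.2, -1.6, -0.5]
grip_width: 0.0439
grasp_force: 0.0
```

```bash
python3 -c "
from h import *
move(523,-251,110,-9.5)"
```

```text
shift [  77.6 -106.5   74.9] turn 0.006
```

>>> arm_command([
  [[17,-23,15],0],
  [[34,-46,30],0],
  [[51,-69,45],0.01],
  [[68,-92,60],0.01],
  [[78,-107,75],0.01],
])

```text
time_s: 1.6
tool_pos: [0.5239, -0.2494, 0.1096]
tool_rot: [-179.9, 0.0, -9.5]
force: [-1.0, 0.0, 0.7]
grip_width: 0.0433
grasp_force: 0.0
```

```bash
python3 - <<'E'
from h import *
move(523,-251,42,-9.5); print(env.get_obs()["tool_pos"])
im,d,c=look("scene"); cv2.imwrite("pics/s1.png",cv2.resize(im[100:280,60:340],None,fx=2.5,fy=2.5))
E
```

```text
shift [-0.7  1.7 67.6] turn 0.0
[ 0.52394047 -0.2494079   0.10959643]
```

View pics/s1.png

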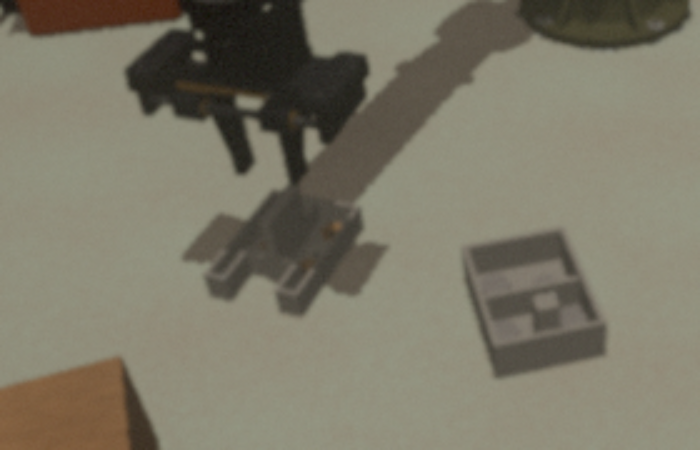

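The two fingers are at crop (240,168) and (292,180), above and behind the rib at about (290,220). I'll check this by projecting the expected fingertip positions.

```bash
python3 - <<'E'
from h import *
c=viewer.calibration("scene");T=np.linalg.inv(np.array(c["T"]))
a=np.radians(-9.5);y=np.array([np.sin(a),-np.cos(a),0])
t=np.array([.5239,-.2494,.1016])
for n,p in dict(f1=t+.026*y,f2=t-.026*y,rib=np.array([.523,-.251,.066]),low=np.array([.523,-.251,.1016])).items():
    q=T[:3,:3]@p+T[:3,3]; u,_=cv2.projectPoints(np.array([[q[0],-q[1],-q[2]]]),np.zeros(3),np.zeros(3),np.array(c["K"]),np.array(c["dist"]))
    u=u.ravel(); print(n,((u-[60,100])*2.5).round())
E
```

```text
f1 [243. 168.]
f2 [295. 177.]
rib [275. 203.]
low [267. 172.]
```

>>> arm_command([
  [[0,1,15],0],
  [[-1,2,32],0],
  [[-1,2,48],0],
  [[-1,2,60],0],
  [[-1,2,67],0],
])

```text
time_s: 2.15
tool_pos: [0.5201, -0.2542, 0.0421]
tool_rot: [-180.0, 0.1, -9.7]
force: [0.4, -1.1, 0.2]
grip_width: 0.0432
grasp_force: 0.0
```

>>> arm_command([
  [[0,0,0],0],
  [[0,0,0],0],
  [[0,0,0],0],
  [[0,0,0],0],
  [[0,0,0],0],
], grip=1, grip_force=25)

```text
time_s: 2.65
tool_pos: [0.522, -0.2528, 0.0443]
tool_rot: [-179.9, -0.1, -9.6]
force: [-1.4, -1.6, 2.7]
grip_width: 0.0119
grasp_force: 25.0
```

>>> arm_command([
  [[0,0,0],0],
  [[0,0,0],0],
  [[0,0,0],0],
  [[0,0,0],0],
  [[0,0,0],0],
])

```text
time_s: 3.15
tool_pos: [0.522, -0.2528, 0.0442]
tool_rot: [-180.0, -0.0, -9.6]
force: [0.5, 4.0, 5.7]
grip_width: 0.0116
grasp_force: 25.0
```

>>> arm_command([
  [[0,0,-10],0],
  [[0,0,-30],0],
  [[0,0,-55],0],
  [[0,0,-80],0],
  [[0,0,-95],0],
])

```text
time_s: 3.65
tool_pos: [0.5213, -0.2549, 0.1403]
tool_rot: [179.9, -0.1, -9.7]
force: [0.3, -0.3, -2.7]
grip_width: 0.0118
grasp_force: 25.0
```

```bash
python3 - <<'E'
from h import *
o=env.get_obs(); print(o["tool_pos"],o["tool_rot"],o["force"],o["wrist_torque"],o["grip_width"])
im,d,c=look("scene"); cv2.imwrite("pics/s2.png",cv2.resize(im[80:280,60:340],None,fx=2.5,fy=2.5))
# tray rib centre is 6 mm behind origin along tray x
a=np.radians(22.9); print(576.3-6*np.cos(a),-11.5-6*np.sin(a))
move(570.8,-13.8,139,22.9)
E
```

```text
[ 0.52132493 -0.25489299  0.14030595] [ 1.79900669e+02 -8.17631551e-02 -9.68367680e+00] [ 0.31705254 -0.25460481 -2.67185755] [ 0.02177842 -0.05761302  0.00199807] 0.011767923290282208
570.7728875666056 -13.834743700841237
shift [   7.  -246.1    3.4] turn -0.569
```

View pics/s2.png

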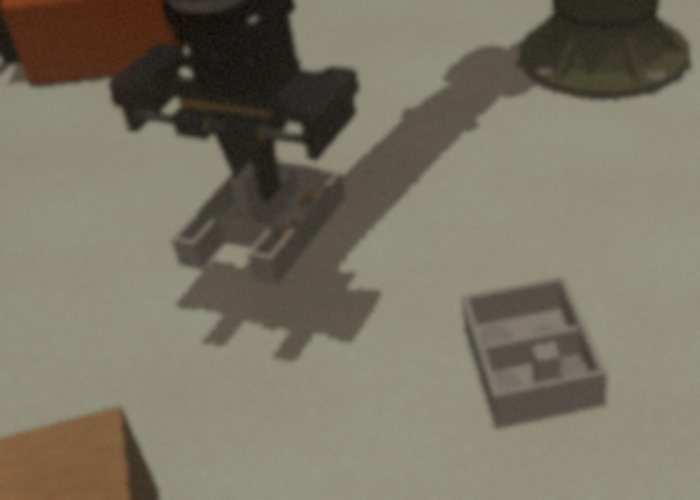

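The tray is held level with its notch facing the camera. In the crop the tray is at (260,215) and the bottom tray at (535,350). Next I carry it over.

>>> arm_command([
  [[1,-12,0],-0.03],
  [[2,-37,0],-0.09],
  [[3,-65,0],-0.16],
  [[4,-95,0],-0.23],
  [[4,-125,0],-0.3],
])

```text
time_s: 4.2
tool_pos: [0.5464, -0.1266, 0.138]
tool_rot: [-179.9, 0.0, 8.1]
force: [1.0, 0.3, -3.5]
grip_width: 0.0117
grasp_force: 25.0
```

```bash
python3 -c "
from h import *
move(570.8,-13.8,139,22.9)"
```

```text
shift [  40.  -108.3   -1. ] turn -0.259
```

>>> arm_command([
  [[10,-30,0],-0.08],
  [[20,-58,0],-0.15],
  [[30,-83,0],-0.21],
  [[37,-102,-1],-0.25],
  [[40,-109,-1],-0.26],
])

```text
time_s: 4.7
tool_pos: [0.5717, -0.0131, 0.1397]
tool_rot: [-179.9, -0.0, 22.9]
force: [-0.2, 0.3, -3.9]
grip_width: 0.0119
grasp_force: 25.0
```

>>> arm_command([
  [[0,0,0],0],
  [[0,0,0],0],
  [[0,0,0],0],
  [[0,0,0],0],
  [[0,0,0],0],
])

```text
time_s: 5.2
tool_pos: [0.5714, -0.0188, 0.1395]
tool_rot: [180.0, 0.0, 22.4]
force: [0.1, -0.2, -1.9]
grip_width: 0.0119
grasp_force: 25.0
```

```bash
python3 - <<'E'
from h import *
move(570.8,-13.8,139,22.9); print(env.get_obs()["tool_pos"],env.get_obs()["tool_rot"])
im,d,c=look("top"); cv2.imwrite("pics/t3.png",cv2.resize(im[130:310,160:420],None,fx=2.5,fy=2.5))
P=cloud(d,c); b=(220,345,140,290)
Q=P[b[2]:b[3],b[0]:b[1]]
print(np.histogram(Q[...,2],np.arange(-.005,.2,.01)))
for z in((.03,.046),(.09,.105),(.105,.135),(.115,.132)):
    print(z,rect(P,b,*z))
im,d,c=look("scene"); P=cloud(d,c); cv2.imwrite("pics/s3.png",cv2.resize(im[100:280,160:400],None,fx=2.5,fy=2.5))
b=(230,325,140,260)
for z in((.105,.135),(.115,.132)): print(z,rect(P,b,*z))
E
```

```text
shift [ 1.4 -4.9  0.5] turn -0.01
[ 0.57137915 -0.01883987  0.1394751 ] [1.79983819e+02 1.49618851e-02 2.23523707e+01]
(array([2806,    0,    0,    0,    0,    0,    0,    0,    0,    0,    0,
          1,    7,    0,    0,    0,    0,    0,    0,    0]), array([-0.005,  0.005,  0.015,  0.025,  0.035,  0.045,  0.055,  0.065,
        0.075,  0.085,  0.095,  0.105,  0.115,  0.125,  0.135,  0.145,
        0.155,  0.165,  0.175,  0.185,  0.195]))
(0.03, 0.046) [ 0.  0.  0.  0.  0.  0. nan]
(0.09, 0.105) [ 0.  0.  0.  0.  0.  0. nan]
(0.105, 0.135) [612.5  49.8  15.4   1.1  17.2   8.  121.2]
(0.115, 0.132) [612.6  49.5  15.4   0.9  20.6   7.  121.4]
(0.105, 0.135) [ 576.8  -13.7  133.3   96.6   22.3 1046.   118.7]
(0.115, 0.132) [576.4 -13.8 132.6  96.5  22.3 641.  121.9]
  return _methods._mean(a, axis=axis, dtype=dtype,
  ret = ret.dtype.type(ret / rcount)
```

View pics/t3.png

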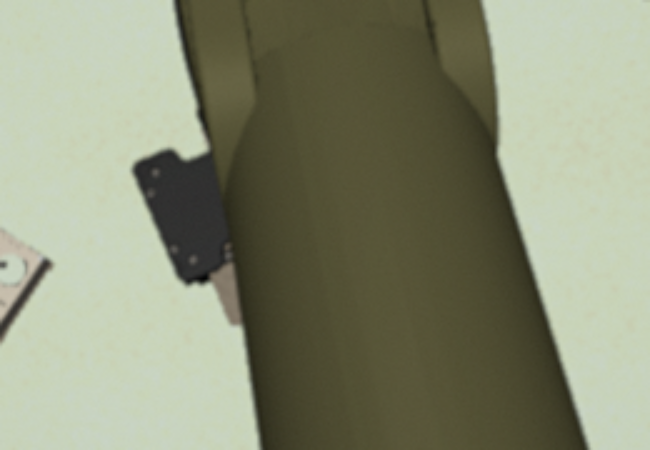

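View pics/s3.png

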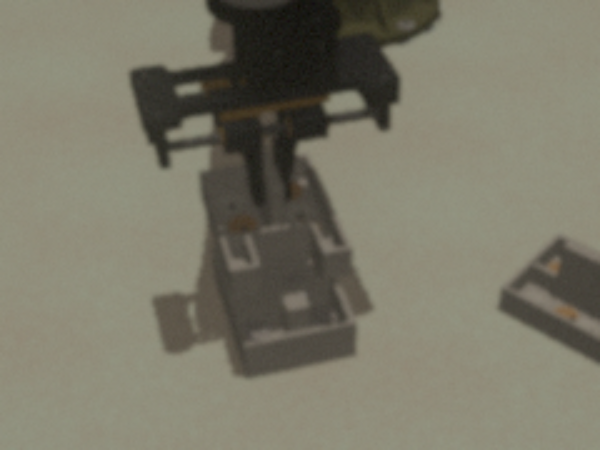

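The arm hides the trays from the top camera. The scene view shows the held tray at crop (275,215), above the bottom tray with its key at (295,300), and the notch is at the key's end. I'll compare both trays in the scene camera.

```bash
python3 - <<'E'
from h import *
P=np.load("scene.npy"); b=(235,310,180,260)
print(rect(P,b,.034,.046),rect(P,b,.02,.046),rect(P,b,.055,.075))
move(570.8,-13.8,139,22.9)
E
```

```text
[574.7  -9.4 134.6  96.4  22.7 574.   38.8] [ 574.8   -9.5  134.5   96.6   22.5 1234.    33.4] [622.3  10.1  19.7  19.6  23.4  95.   64.5]
shift [ 1.2 -4.4  0.5] turn -0.009
```

>>> arm_command([
  [[0,-2,0],-0.01],
  [[0,-4.5,0],-0.01],
  [[0,-4.5,8],-0.01],
  [[0,-4.5,20],-0.01],
  [[0,-4.5,30],-0.01],
])

```text
time_s: 5.8
tool_pos: [0.5691, -0.0138, 0.108]
tool_rot: [-180.0, 0.1, 23.0]
force: [-0.6, -0.3, -3.0]
grip_width: 0.0117
grasp_force: 25.0
```

```bash
python3 - <<'E'
from h import *
o=env.get_obs();print(o["tool_pos"],o["tool_rot"],o["force"])
im,d,c=look("scene"); P=cloud(d,c); cv2.imwrite("pics/s4.png",cv2.resize(im[120:270,210:350],None,fx=4,fy=4))
b=(235,325,150,260); print(rect(P,b,.075,.105),rect(P,b,.086,.1))
E
```

```text
[ 0.56911777 -0.01376264  0.10796548] [-1.79978665e+02  7.51986123e-02  2.30219428e+01] [-0.57927824 -0.30713405 -3.02061829]
[574.3  -8.9 133.6  96.6  22.7 948.   87.8] [574.2  -8.9 133.6  96.6  22.7 521.   90.6]
```

View pics/s4.png

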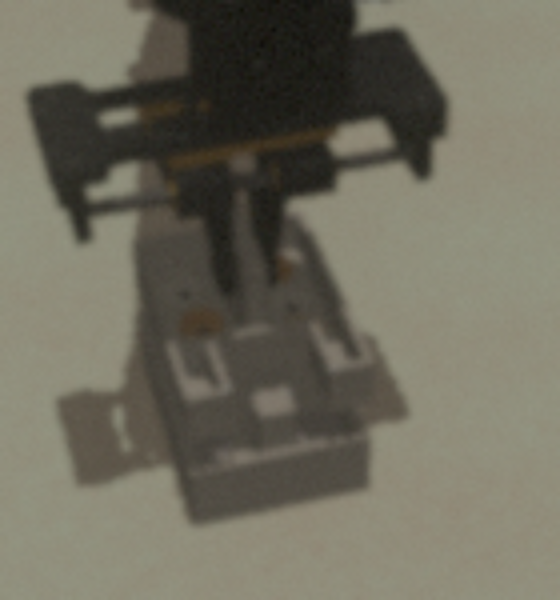

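The notch is over the key at (272,400), and the trays line up within 1 mm in the scene camera. About 25 mm remains, so I lower gently.

>>> arm_command([
  [[0,0,4],0],
  [[0,0,9],0],
  [[0,0,14],0],
  [[0,0,18],0],
  [[0,0,20],0],
])

```text
time_s: 6.35
tool_pos: [0.5696, -0.0137, 0.0891]
tool_rot: [-180.0, 0.0, 23.0]
force: [-0.4, 0.4, -2.9]
grip_width: 0.0116
grasp_force: 25.0
```

>>> arm_command([
  [[0,0,1],0],
  [[0,0,2],0],
  [[0,0,3],0],
  [[0,0,4],0],
  [[0,0,5],0],
])

```text
time_s: 6.85
tool_pos: [0.5698, -0.0137, 0.0846]
tool_rot: [180.0, -0.0, 23.0]
force: [-0.4, -0.2, -3.2]
grip_width: 0.0117
grasp_force: 25.0
```

>>> arm_command([
  [[0,0,0.4],0],
  [[0,0,0.8],0],
  [[0,0,1],0],
  [[0,0,1],0],
  [[0,0,1],0],
])

```text
time_s: 7.35
tool_pos: [0.5697, -0.0137, 0.0842]
tool_rot: [180.0, 0.0, 23.0]
force: [-4.2, -0.5, 5.2]
grip_width: 0.0115
grasp_force: 25.0
```

The wrist force has changed sign, so the tray is in contact. I release it.

>>> arm_command([
  [[0,0,0],0],
  [[0,0,0],0],
  [[0,0,0],0],
  [[0,0,0],0],
  [[0,0,0],0],
], grip=0.0)

```text
time_s: 7.85
tool_pos: [0.5698, -0.0136, 0.0834]
tool_rot: [180.0, -0.0, 23.0]
force: [0.0, 0.5, -0.1]
grip_width: 0.0411
grasp_force: 0.0
```

>>> arm_command([
  [[0,0,-8],0],
  [[0,0,-25],0],
  [[0,0,-50],0],
  [[0,0,-80],0],
  [[0,0,-110],0],
])

```text
time_s: 8.35
tool_pos: [0.5697, -0.0135, 0.1951]
tool_rot: [180.0, -0.0, 23.0]
force: [0.7, 0.6, 0.4]
grip_width: 0.0432
grasp_force: 0.0
```

```bash
python3 - <<'E'
from h import *
o=env.get_obs();print(o["tool_pos"],o["force"])
im,d,c=look("scene"); P=cloud(d,c); cv2.imwrite("pics/s5.png",cv2.resize(im[120:270,210:350],None,fx=4,fy=4))
b=(235,325,150,260); print(rect(P,b,.058,.075),rect(P,b,.034,.046),rect(P,b,.1,.115))
E
```

```text
[ 0.56965439 -0.0135049   0.19512373] [0.70502013 0.61349868 0.41621864]
[574.   -9.  134.2  96.8  22.8 804.   66. ] [576.9  -9.1 131.3  96.2  23.4 760.   43.2] [571.9 -10.5  57.9  12.2  23.4 120.  105.1]
```

View pics/s5.png

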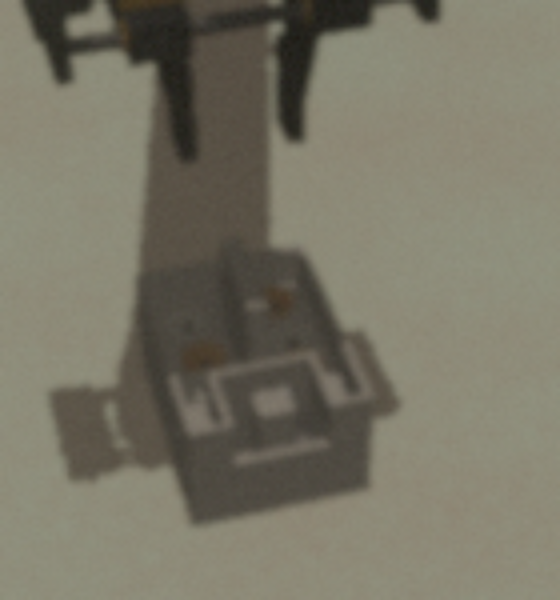

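The notched tray sits flush on the bottom tray with the key at (272,400) inside the notch. The edges line up, and the fingers are clear above at (185,155) and (295,135). I hand the job in.

```bash
python3 -c "
from h import *
print(env.sign_off())"
```

```text
the job is handed in; nothing more can be done
None
```

The notched tray is stacked flat on the bottom tray with the key in its notch and the edges lined up to about 1 mm, and the gripper is open and clear; I handed the job in at about 8.4 s, but no verdict came back.

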